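# Make up and label the measuring-cup set

## Task

Make up the measuring-cup set on the display stand: nest the middle cup in the largest one, which stays on the stand, and the smallest in the middle one, each sitting upright on the floor of the next, and let go of them. Then take the label holder out of its rack, push it down behind the stand's front lip into the sprung pocket until it is fully home against the stop, and finish while still holding it pressed there with the gripper (the spring lifts it if you let go). Do not knock aside the small jar on the stand or the round cutter in front of it.

Things in the scene. Friction and masses are not known exactly. Their poses are not given: they have to be found in the camera images.
- large_mid (a point): centre of the largest steel measuring cup, on its axis half-way up. Tapers from 82 mm across at the foot to 96 mm at the rim, 32 mm tall, wall and floor 3 mm. A handle 10 mm wide, 8 mm high, level with the rim, sticks out along the cup's own -x axis to 106 mm from the cup's axis. It stands on the display stand, left half; it need not be moved.
- medium_mid (a point): centre of the middle steel measuring cup, on its axis half-way up. Tapers from 56 mm across at the foot to 68 mm at the rim, 42 mm tall, wall and floor 3 mm. A handle 10 mm wide, 8 mm high, level with the rim, sticks out along the cup's own -x axis to 92 mm from the cup's axis. On the table, left; the two loose cups may swap places. Nested, its handle clears the larger rim by 5 mm.
- medium_grip (a point): point on the middle cup's handle, half-way through its height (38 mm above the cup's foot) and 68 mm from the cup's axis, clear of the bowl: a good place to pinch the handle across its 10 mm width from above; same axes as the cup
- small_mid (a point): centre of the smallest steel measuring cup, on its axis half-way up. Tapers from 36 mm across at the foot to 46 mm at the rim, 52 mm tall, wall and floor 3 mm. A handle 10 mm wide, 8 mm high, level with the rim, sticks out along the cup's own -x axis to 81 mm from the cup's axis. On the table, left; the two loose cups may swap places. Nested, its handle clears the larger rim by 5 mm.
- small_grip (a point): point on the smallest cup's handle, half-way through its height (48 mm above the cup's foot) and 57 mm from the cup's axis, clear of the bowl: a good place to pinch the handle across its 10 mm width from above; same axes as the cup
- holder_mid (a point): centre (half-way up) of the grey label holder: an upright plate 8 mm thick (its x), 84 mm long (its y) and 80 mm tall (its z), a blank card on both faces (either may look forward). It stands loosely in a wooden rack at the right (36 x 116 mm, 26 mm tall, inner floor 6 mm up) and lifts straight out. Held 62 mm or more above its foot, the fingers clear the lip when it is home.
- stand: fixed plywood display step, 200 mm deep (its x, front at -x towards the robot), 300 mm wide (its y), top 40 mm above the table; origin at the centre of its underside, on the table. An aluminium lip 8 mm thick with a rounded top 46 mm above the table runs along its front edge.
- pocket (a point): centre of the mouth of the label pocket, level with the lip's top (46 mm above the table), in the right half of the stand's front edge; axes as the stand's. The pocket is a slot open upwards between the lip and the stand, 11 mm wide in x and 94 mm long in y, both edges rounded (4 mm). A sprung strip fills its bottom, its top 20 mm below the mouth when free.
- spring_strip (a joint): how far the sprung strip in the pocket is pushed down, m: 0 free, 0.010 fully down against its stop. The spring resists with 3 N at first and 8 N at the stop, and lifts the holder again when it is let go. Fully home, the holder's foot is 30 mm below the mouth, its centre 10 mm above it.
- sprinkles: bystander: small lidded jar, 42 mm across, 65 mm tall, standing on the stand behind the pocket; origin at the centre of its underside
- cutter: bystander: round steel biscuit cutter (open ring), 60 mm across, 28 mm tall, on the table in front of the stand; origin at the centre of its underside
There are look-alikes about, which are no part of the job. Leave any red look-alike of the part that bears medium_mid alone.

How it is judged:
On the way, in this order (a step that is already met when the one before it is completed fails the run):
1. the three cups are nested on the stand and let go of (z of large_mid in the frame of stand between 0.05 and 0.062 m and angle between large_mid's own z axis and vertical below 0.1 rad and x of large_mid in the frame of stand between -0.1 and 0.1 m and y of large_mid in the frame of stand between -0.15 and 0.15 m and horizontal distance between medium_mid and large_mid below 0.015 m and z of medium_mid in the frame of large_mid between 0.003 and 0.013 m and angle between each of medium_mid, small_mid's own z axis and vertical below 0.12 rad and horizontal distance between small_mid and medium_mid below 0.015 m and z of small_mid in the frame of medium_mid between 0.003 and 0.013 m and contact force between the fingers and large below 0.2 N and contact force between the fingers and medium below 0.2 N and contact force between the fingers and small below 0.2 N), for 0.2 s.
2. the label holder is pressed home in the pocket (x of holder_mid in the frame of pocket between -0.004 and 0.004 m and y of holder_mid in the frame of pocket between -0.009 and 0.009 m and z of holder_mid in the frame of pocket between 0.005 and 0.0135 m and angle between holder_mid's own z axis and vertical below 0.12 rad and value of joint spring_strip above 0.008 m and contact force between the fingers and holder above 2 N), for 0.3 s.
At the end, for the whole second after the job is handed in: Largest cup upright on the stand, middle cup on its floor, smallest on the middle one's floor (15 mm, 0.12 rad), not touched by the fingers. Holder upright in the pocket (4 mm across, 9 mm along, 0.12 rad), strip down over 8 of 10 mm, fingers bearing on it with over 2 N. All at rest (all of step 1 and all of step 2 and linear speed of each of large, medium, small, holder below 0.02 m/s); the arm keeps its last pose, push and grip.
It fails at once if the small jar or the round cutter is shifted by more than 30 mm (distance of any of sprinkles, cutter from where it was at the start of the episode above 0.03 m).
It also fails if it takes over 72 s, if anything falls off the work surface, if the arm or the gripper's body presses on something with over 40 N, if the wrist force passes 120 N, or if a joint passes its speed limit or range.

## Robot

A 7-joint arm with a two-finger parallel gripper is mounted at the origin on the work surface. World frame = base frame: x ahead of the robot, y to its left, z up, the work surface at z = 0. Lengths are in m, angles in rad, forces in N, time in s.
With the tool pointing down it reaches from about 0.425 to 0.95 m from the base axis. Payload 16.7 kg.
Tool frame: the origin (TCP) lies between the finger pads; the fingertips stand 14 mm ahead of it and the grasp point (between the pads) lies 5 mm behind it; z points along the fingers, y is the line along which they close (so a half turn about z gives the same grasp; the last joint's range is limited). The gripper opens to 94 mm and grips with 3 to 60 N. Pads are 16 mm wide; open, the fingers measure 119 mm over their backs; the gripper's body (75 mm by 177 mm) begins 78 mm behind the grasp point.
Start: joints at [1.099, 0.426, 0.074, 1.606, -0.034, 1.111, -0.067], TCP at [0.214, -0.64, 0.219] pointing down, gripper open.
Joint ranges: [-2.85, 2.85], [-0.5, 2.14], [-1.23, 1.37], [0.21, 2.46], [-1.02, 4.16], [0.16, 2.05], [-2.73, 2.73]. Speed limits (rad/s): [1.89, 1.89, 2.39, 2.39, 3.01, 3.01, 3.01].

## Interface

Orientations are given as [roll, pitch, yaw] about the fixed x, y, z axes, in that order (R = Rz(yaw) Ry(pitch) Rx(roll)).
In Python, from bench import env, read_camera gives the robot as it stands.
- The arm moves only by the tool servo_tool, never from a script. Its argument "deltas" is a list of rows, each a list of 4 numbers: the shift along the tool's x, y, z each as a share of 1000 mm, from -1 to 1, then the turn about the tool's z as a share of 1.5 rad, from -1 to 1. A call has 1 to 8 rows; each row is the pose to reach, as a shift and turn from the pose commanded when the call began, along the tool's axes at that moment; what a row does not reach only later rows make up. A row lasts 1/10 s, in which the tool goes at most 50 mm and 8.59 degrees, less where a joint would pass 70% of its speed; a pose out of reach is approached as far as the arm can. A call with a number of a shift or a turn outside -1 to 1 is refused whole. A call with a gripper value outside its range is refused whole. "jaw" is the gripper command: -1 is shut, 1 is fully open, values between are in proportion, set as the call begins (left out, the last holds). The fingers move at their own pace and stop on an object; "force" is the grip in N (left out, the last holds). Time passes only in rows, so rows that repeat a pose let the fingers close. It gives the time, the measured TCP pose, the force, the opening and the grip force at its end, in the units of the state.
- env.sense(): the state, without advancing time (a new reading comes with each control period).
- read_camera(name): name is "scene" or "top"; returns a dict with "color" (420x560x3 uint8, red, green, blue), "depth" (420x560 float32, m along the optical axis (not along the pixel's ray), 0 where there is no reading), "fx", "fy", "cx", "cy" (pixels), "dist" ([k1, k2, p1, p2, k3] as OpenCV has them; the pictures are not rectified), "rvec" (rotation vector, rad) and "tvec" (3), from world to camera coordinates, as OpenCV has them. Camera axes: x right, y down, z forward; pixel columns grow to the right and rows downward; lengths in m; the calibration is good to about 2 mm. A picture is of the moment at which its call begins.
- env.close_job(): hands the job in; it is judged then, once.
The state is a dict: "clock": time; "joint_positions": joint angles; "qvel": joint speeds; "tau": joint torques, N m; "tool_pos": TCP position; "ee_rot": TCP orientation; "contact_force": force on the tool from outside, world axes, zero at the start; "ft_torque": the same for the moment, N m; "width": opening from 0.0 (shut) to 1.0 (fully open); "grip_force": force on a finger pad.
Only numpy, scipy, OpenCV 4.12 (cv2) and the standard library are available. Lean on these libraries where they do the work, as an engineer would, in place of code of your own. Each camera call takes 0.05 s, during which the arm holds its last target. There are 200 camera calls.

## Working session

There is one attempt and no reset: what is moved stays moved. The work goes in short steps, Python scripts to look and compute and a tool call to move; the robot and the scene stay as the last step left them, time stands still between calls to the robot, and variables do not carry over. Pictures are saved under pics/ and viewed, at most 12 in all, crops included, and the job is handed in when it is done.

Besides the shell and the picture viewer there is one more tool, called after "Request:" as name(argument=value, ...), one argument or row to a line, values as JSON. servo_tool: Moves the arm, as the interface text tells. Shift numbers are shares of 1000 mm and turn numbers shares of 1.5 rad, none past 1 either way. Its arguments: {"type":"object","properties":{"deltas":{"type":"array","items":{"type":"array","items":{"type":"number","minimum":-1,"maximum":1}}},"jaw":{"type":"number"},"force":{"type":"number"}},"required":["deltas"]}

```bash
mkdir -p pics; ls; cat > h.py <<'E'
import numpy as np, cv2
from bench import env, read_camera
def grab(n,f):
    c=read_camera(n); np.savez(f'{n}.npz',**{k:np.array(v) for k,v in c.items()})
    cv2.imwrite(f'pics/{f}.png',cv2.cvtColor(c['color'],cv2.COLOR_RGB2BGR)); return c
def ray(c,u,v,z):
    "world point on pixel ray at height z"
    K=np.array([[c['fx'],0,c['cx']],[0,c['fy'],c['cy']],[0,0,1.]],float)
    p=cv2.undistortPoints(np.array([[[u,v]]],float),K,np.array(c['dist'],float))[0,0]
    R=cv2.Rodrigues(np.array(c['rvec'],float))[0]; t=np.array(c['tvec'],float).ravel()
    d=R.T@np.r_[p,1]; o=-R.T@t
    return o+d*(z-o[2])/d[2]
def cloud(c):
    K=np.array([[c['fx'],0,c['cx']],[0,c['fy'],c['cy']],[0,0,1.]],float)
    h,w=c['depth'].shape; uv=np.stack(np.meshgrid(np.arange(w),np.arange(h)),-1).reshape(-1,1,2).astype(float)
    p=cv2.undistortPoints(uv,K,np.array(c['dist'],float)).reshape(h,w,2)
    P=np.dstack([p,np.ones((h,w))])*c['depth'][...,None]
    R=cv2.Rodrigues(np.array(c['rvec'],float))[0]; t=np.array(c['tvec'],float).ravel()
    return (P-t)@R
def load(n): return {k:v for k,v in np.load(f'{n}.npz').items()}
E
python3 - <<'E'
from h import *
for n in('scene','top'):
    c=grab(n,n+'0'); R=cv2.Rodrigues(np.array(c['rvec'],float))[0]; print(n,-R.T@np.ravel(c['tvec']),c['fx'])
s=env.sense(); print(s)
E
```

```text
pics
scene [0.85476425 0.57194932 0.84602971] 449.65035700517967
top [0.30749913 0.00525143 0.98530816] 433.5638347495188
{'clock': 0.1, 'joint_positions': array([ 1.09850844,  0.42666757,  0.07381213,  1.60652295, -0.03407857,
        1.11078183, -0.06706868]), 'qvel': array([-0.00078075,  0.0002852 ,  0.00021989, -0.00179515, -0.00019674,
       -0.00141258, -0.000191  ]), 'tau': array([ 8.15789070e-03, -9.37462449e+01,  3.67686644e+00, -4.55036008e+01,
       -4.85544303e-02,  1.69381220e-02,  1.30722738e-04]), 'tool_pos': array([ 0.21399613, -0.63979474,  0.21885452]), 'ee_rot': array([-3.14047371e+00,  8.07413888e-05,  3.22834981e-01]), 'contact_force': array([ 0.06994942,  0.49811039, -0.6391119 ]), 'ft_torque': array([-0.02822758, -0.05022412, -0.00544199]), 'grip_force': 0.0, 'width': 0.9999179299677298}
```

View pics/top0.png

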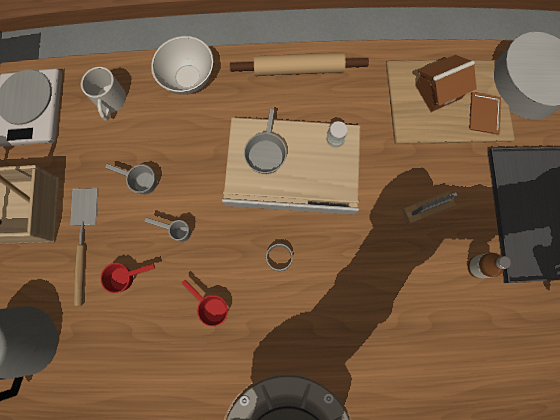

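View pics/scene0.png

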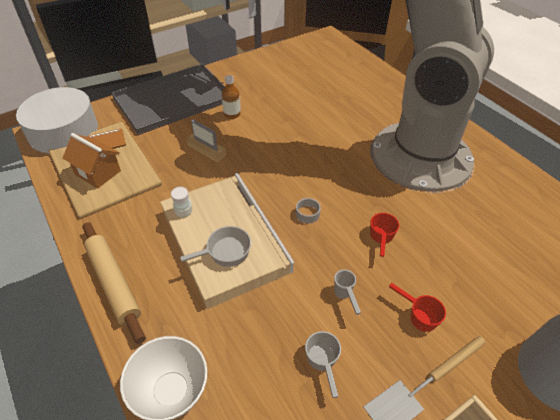

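Top: the medium steel cup is at about (141,179), small at (179,230), the large one on the stand at (265,153), pocket at about (328,203), holder in its rack at (433,205), jar (338,132), cutter (279,256). Two red look-alikes are at (118,277) and (212,310).

```bash
python3 - <<'E'
from h import *
c=load('top'); im=cv2.cvtColor(c['color'],cv2.COLOR_RGB2BGR)
def crop(u,v,w,h,s):
    return cv2.resize(im[v:v+h,u:u+w],None,fx=s,fy=s,interpolation=cv2.INTER_CUBIC)
a=crop(100,155,100,90,4); b=crop(395,180,75,50,5)[:,:375]
b2=cv2.copyMakeBorder(b,0,110,0,25,0)
t=np.hstack([a,b2]); d=crop(215,150,160,60,5)[:240]
d=crop(215,190,160,48,5)
cv2.imwrite('pics/crop1.png',np.vstack([t,d]))
P=cloud(c); 
for n,(u0,u1,v0,v1,z0,z1) in dict(stand=(215,370,110,215,.034,.052),med=(100,165,155,200,.03,.05),small=(140,195,205,245,.04,.06),large=(235,295,100,185,.06,.08),hold=(400,465,185,225,.06,.1),rack=(400,465,185,225,.02,.03),jar=(320,355,115,150,.09,.12)).items():
    Q=P[v0:v1,u0:u1].reshape(-1,3); Q=Q[(Q[:,2]>z0)&(Q[:,2]<z1)]
    r=cv2.minAreaRect(Q[:,:2].astype(np.float32)); print(n,len(Q),r, np.median(Q,0))
E
```

```text
stand 10217 ((0.6112083196640015, -0.03139711916446686), (0.3082127869129181, 0.20471246540546417), 84.07957458496094) [ 0.60112919 -0.03092831  0.03958958]
med 330 ((0.5898942947387695, 0.34761425852775574), (0.12106642872095108, 0.06374489516019821), 85.28945922851562) [0.60443314 0.34564572 0.0406697 ]
small 248 ((0.4785808324813843, 0.2516133785247803), (0.1013130247592926, 0.04324110597372055), 58.80153274536133) [0.47646364 0.24736227 0.05073965]
large 420 ((0.6514866948127747, 0.03665720298886299), (0.14275336265563965, 0.09530356526374817), 15.021464347839355) [0.66130246 0.01880554 0.0698908 ]
hold 188 ((0.5021901726722717, -0.341373473405838), (0.010311813093721867, 0.08447535336017609), 18.029008865356445) [ 0.50056557 -0.33699737  0.08380032]
rack 532 ((0.5023616552352905, -0.34005868434906006), (0.037165284156799316, 0.11906873434782028), 19.074663162231445) [ 0.49895061 -0.33264447  0.02485728]
jar 255 ((0.6620184779167175, -0.1308990716934204), (0.03753972426056862, 0.036089666187763214), 27.499755859375) [ 0.65960897 -0.13050018  0.10345538]
```

View pics/crop1.png

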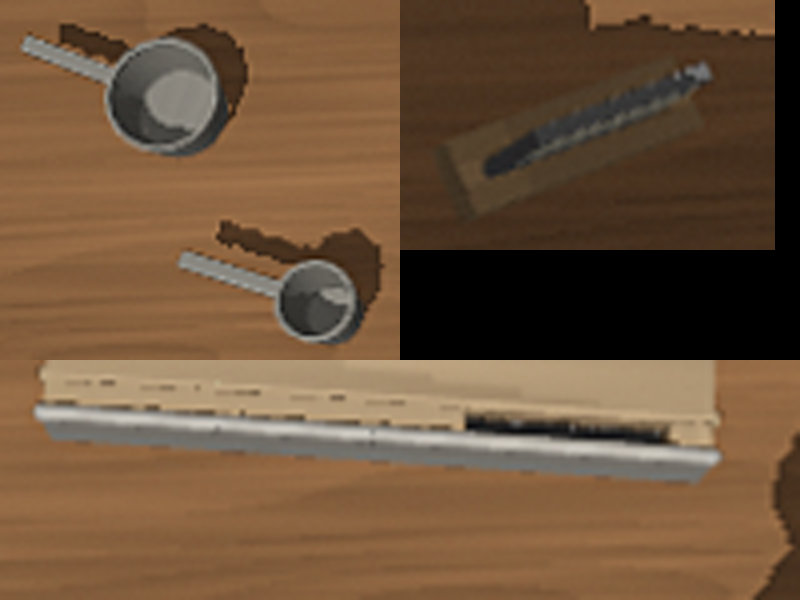

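Crop: the medium rim centre is at crop (163,95) with its handle tip at (25,44). The small rim centre is at (315,301) with its tip at (182,259). The pocket's dark slot runs from (465,420) to (668,435). The holder runs from (490,165) to (705,72).

```bash
python3 - <<'E'
from h import *
c=load('top')
f=lambda x,y,u,v,s,z: ray(c,u+(x+.5)/s-.5,v+(y+.5)/s-.5,z)[:2].round(4)
for n,z,ce,tip,edges in(('med',.042,(163,95),(25,44),[(106,93),(219,95),(163,39),(163,152)]),('small',.052,(315,301),(182,259),[(273,301),(356,303),(315,260),(315,342)])):
    C=f(*ce,100,155,4,z);T=f(*tip,100,155,4,z); E=[f(*e,100,155,4,z) for e in edges]
    print(n,C,T,np.hypot(*(T-C)),np.degrees(np.arctan2(*(T-C)[::-1])),E,np.hypot(*(E[0]-E[1])),np.hypot(*(E[2]-E[3])),np.mean(E,0))
# crop d: y offset 360
g=lambda x,y,z:f(x,y-360,215,190,5,z)
for p in [(465,412),(668,428),(38,408),(718,456),(42,370),(716,418)]: print(p,g(*p,.046),g(*p,.04))
for p in [(490,170),(705,72)]: print(f(p[0]-400,p[1],395,180,5,.086))
P=cloud(c)
from scipy.optimize import least_squares
def circ(Q,r):
    s=least_squares(lambda p:np.hypot(*(Q[:,:2]-p).T)-r,Q[:,:2].mean(0),loss='soft_l1',f_scale=.002); return s.x,np.sqrt(np.mean(s.fun**2))
# scene camera cross-check
s=load('scene');S=cloud(s)
for nm,M in(('top',P),('scene',S)):
  Mf=M.reshape(-1,3)
  for n,(x,y,R,z0,z1,r) in dict(large=(.635,.032,.06,.066,.078,.0465),med=(.585,.325,.05,.036,.048,.0325),small=(.468,.238,.035,.045,.058,.0215)).items():
    Q=Mf[(np.hypot(Mf[:,0]-x,Mf[:,1]-y)<R)&(Mf[:,2]>z0)&(Mf[:,2]<z1)]
    print(nm,n,len(Q),circ(Q,r) if len(Q)>9 else '',np.percentile(Q[:,2],[50,95]) if len(Q) else '')
  for n,(x0,x1,y0,y1,z0,z1) in dict(hold=(.45,.55,-.4,-.29,.05,.1),stand=(.48,.74,-.2,.14,.036,.043),lip=(.48,.53,-.2,.14,.043,.052),rack=(.45,.55,-.4,-.29,.02,.03),cut=(.4,.5,-.05,.05,.02,.035),jar=(.6,.72,-.18,-.08,.05,.07)).items():
    Q=Mf[(Mf[:,0]>x0)&(Mf[:,0]<x1)&(Mf[:,1]>y0)&(Mf[:,1]<y1)&(Mf[:,2]>z0)&(Mf[:,2]<z1)]
    if len(Q)>5: print(nm,n,len(Q),cv2.minAreaRect(Q[:,:2].astype(np.float32)),np.percentile(Q[:,2],[50,98]))
E
```

```text
med [0.5871 0.3189] [0.6218 0.4034] 0.09134735902038985 67.67445183590769 [array([0.5898, 0.3529]), array([0.5857, 0.2858]), array([0.6209, 0.3201]), array([0.5533, 0.3177])] 0.06722514410546102 0.06764259013373157 [0.587425 0.319125]
small [0.4626 0.2259] [0.4887 0.3017] 0.08016763686176615 71.00002235917053 [array([0.4634, 0.2495]), array([0.4608, 0.203 ]), array([0.4856, 0.2262]), array([0.4399, 0.2257])] 0.046572631448094044 0.04570273514790987 [0.462425 0.2261  ]
(465, 412) [ 0.5212 -0.0612] [ 0.5226 -0.0616]
(668, 428) [ 0.5108 -0.1508] [ 0.5121 -0.1518]
(38, 408) [0.5298 0.1289] [0.5313 0.1297]
(718, 456) [ 0.4974 -0.1722] [ 0.4986 -0.1733]
(42, 370) [0.5473 0.127 ] [0.5488 0.1277]
(716, 418) [ 0.5146 -0.1725] [ 0.5159 -0.1736]
[ 0.4749 -0.2801]
[ 0.5145 -0.3788]
top large 252 (array([0.62806737, 0.03005874]), np.float64(0.004575326421273446)) [0.07061409 0.0739433 ]
top med 198 (array([0.58781878, 0.32117742]), np.float64(0.0053790290866253514)) [0.04105884 0.04419708]
top small 146 (array([0.46394811, 0.22955876]), np.float64(0.0077775712245035595)) [0.05111528 0.05357625]
t
[... 1379 characters left out ...]
85, -0.03339867293834686), (0.30680954456329346, 0.2028336524963379), 83.81119537353516) [0.04105048 0.0429074 ]
scene lip 351 ((0.523669958114624, -0.022331491112709045), (0.3026934564113617, 0.031746309250593185), 84.7102279663086) [0.04598755 0.04957201]
scene rack 231 ((0.5028643608093262, -0.34005966782569885), (0.03834214806556702, 0.11803234368562698), 22.542142868041992) [0.02638706 0.02959434]
scene cut 82 ((0.41503655910491943, 0.006912043318152428), (0.028882263228297234, 0.06061568483710289), 0.2014276087284088) [0.02613049 0.03077314]
scene jar 110 ((0.6645012497901917, -0.12117097526788712), (0.02203502506017685, 0.039893049746751785), 75.73017883300781) [0.06078064 0.06892576]
```

Request:
servo_tool(
  deltas=[
    [0.537,-0.39,0,-0.572],
    [0.537,-0.39,0,-0.572],
    [0.537,-0.39,0,-0.572],
    [0.537,-0.39,0,-0.572],
    [0.537,-0.39,0,-0.572],
    [0.537,-0.39,0,-0.572],
    [0.537,-0.39,0,-0.572],
    [0.537,-0.39,0,-0.572],
  ],
  jaw=-0.2,
)

```text
clock: 0.9
tool_pos: [0.4471, -0.3128, 0.2195]
ee_rot: [-3.142, 0.0, 1.181]
contact_force: [0.1, -1.1, 0.4]
width: 0.409
grip_force: 0.0
```

```bash
cat > go.py <<'E'
import sys; from h import *
# python3 go.py x y z yawdeg : deltas (tool axes) from measured pose
x,y,z,w=map(float,sys.argv[1:5]); s=env.sense(); p=s['tool_pos']; a=s['ee_rot'][2]
d=np.array([x,y,z])-p; t=(np.radians(w)-a+np.pi)%(2*np.pi)-np.pi
print('t',round(s['clock'],2),p.round(4),s['ee_rot'].round(3),'q7',s['joint_positions'][6].round(2),'w',round(s['width']*94,1),'F',s['contact_force'].round(1),round(s['grip_force'],1))
print([round(float(v),4) for v in (np.cos(a)*d[0]+np.sin(a)*d[1],np.sin(a)*d[0]-np.cos(a)*d[1],-d[2],-t/1.5)],'dist',np.linalg.norm(d).round(3))
E
python3 go.py .613 .382 .14 67.7
```

```text
t 0.9 [ 0.4471 -0.3128  0.2195] [-3.142  0.     1.181] q7 0.04 w 38.4 F [ 0.1 -1.1  0.4] 0.0
[0.7057, -0.1108, 0.0795, -0.0006] dist 0.719
```

Request:
servo_tool(
  deltas=[
    [0.705,-0.11,0,0],
    [0.705,-0.11,0,0],
    [0.705,-0.11,0,0],
    [0.705,-0.11,0,0],
    [0.705,-0.11,0,0],
    [0.705,-0.11,0,0],
    [0.705,-0.11,0,0],
    [0.705,-0.11,0,0],
  ],
)

```text
clock: 1.7
tool_pos: [0.5397, 0.0763, 0.2195]
ee_rot: [3.142, 0.0, 1.18]
contact_force: [0.4, -1.1, 0.3]
width: 0.4
grip_force: 0.0
```

```bash
python3 go.py .613 .382 .10 67.7
```

```text
t 1.7 [0.5397 0.0763 0.2195] [3.142 0.    1.18 ] q7 -0.78 w 37.6 F [ 0.4 -1.1  0.3] 0.0
[0.3106, -0.0485, 0.1195, -0.0008] dist 0.336
```

Request:
servo_tool(
  deltas=[
    [0.311,-0.048,0.0,0],
    [0.311,-0.048,0.12,0],
    [0.311,-0.048,0.12,0],
    [0.311,-0.048,0.12,0],
    [0.311,-0.048,0.12,0],
    [0.311,-0.048,0.12,0],
    [0.311,-0.048,0.12,0],
    [0.311,-0.048,0.12,0],
  ],
)

```text
clock: 2.5
tool_pos: [0.6109, 0.3855, 0.0958]
ee_rot: [-3.137, 0.001, 1.186]
contact_force: [-0.9, -0.7, 0.6]
width: 0.403
grip_force: 0.0
```

```bash
python3 go.py .613 .382 .033 67.7;python3 - <<'E'
from h import *
a=grab('top','a');b=grab('scene','b')
A=cv2.resize(cv2.cvtColor(a['color'],cv2.COLOR_RGB2BGR)[130:230,70:200],None,fx=3,fy=3)
B=cv2.resize(cv2.cvtColor(b['color'],cv2.COLOR_RGB2BGR)[290:420,250:380],None,fx=3,fy=3)
B=B[:300]
cv2.imwrite('pics/c2.png',np.hstack([A,B]))
E
```

```text
t 2.5 [0.6109 0.3855 0.0958] [-3.137e+00  1.000e-03  1.186e+00] q7 -1.3 w 37.9 F [-0.9 -0.7  0.6] 0.0
[-0.0025, 0.0032, 0.0628, 0.003] dist 0.063
```

View pics/c2.png

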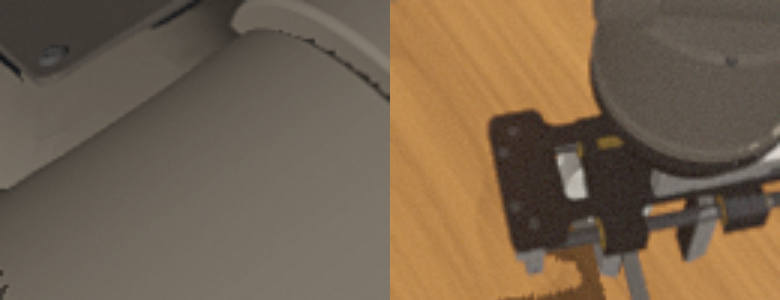

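The arm hides the cup from the top. In the scene crop the handle shows between the fingers at about (630,270). I go down.

Request:
servo_tool(
  deltas=[
    [0,0,0.03,0],
    [0,0,0.05,0],
    [0,0,0.067,0],
    [0,0,0.067,0],
    [0,0,0.067,0],
  ],
)

```text
clock: 3.1
tool_pos: [0.6138, 0.3801, 0.0328]
ee_rot: [-3.141, 0.0, 1.18]
contact_force: [0.6, 0.2, 0.3]
width: 0.398
grip_force: 0.0
```

```bash
python3 go.py .613 .382 .033 67.7
```

```text
t 3.1 [0.6138 0.3801 0.0328] [-3.141  0.     1.18 ] q7 -1.33 w 37.4 F [0.6 0.2 0.3] 0.0
[0.0015, -0.0014, -0.0002, -0.0008] dist 0.002
```

Good. Close.

Request:
servo_tool(
  deltas=[
    [0,0,0,0],
    [0,0,0,0],
    [0,0,0,0],
    [0,0,0,0],
    [0,0,0,0],
  ],
  jaw=-1,
  force=45,
)

```text
clock: 3.6
tool_pos: [0.6138, 0.3805, 0.0329]
ee_rot: [3.141, -0.001, 1.181]
contact_force: [0.3, 0.7, 1.1]
width: 0.1
grip_force: 45.0
```

Request:
servo_tool(
  deltas=[
    [0,0,-0.03,0],
    [0,0,-0.07,0],
    [0,0,-0.11,0],
    [0,0,-0.11,0],
    [0,0,-0.11,0],
  ],
)

```text
clock: 4.1
tool_pos: [0.6139, 0.3804, 0.1433]
ee_rot: [3.141, -0.001, 1.181]
contact_force: [0.1, -0.0, -1.6]
width: 0.1
grip_force: 45.0
```

```bash
python3 go.py .613 .382 .143 67.7;python3 - <<'E'
from h import *
b=grab('scene','b2')
im=cv2.cvtColor(b['color'],cv2.COLOR_RGB2BGR)
cv2.imwrite('pics/c3.png',np.hstack([cv2.resize(im[200:350,200:360],None,fx=2.5,fy=2.5),cv2.resize(im[160:310,150:310],None,fx=2.5,fy=2.5)]))
E
```

```text
t 4.1 [0.6139 0.3804 0.1433] [ 3.141e+00 -1.000e-03  1.181e+00] q7 -1.28 w 9.4 F [ 0.1 -0.  -1.6] 45.0
[0.0011, -0.0014, 0.0003, -0.0007] dist 0.002
```

View pics/c3.png

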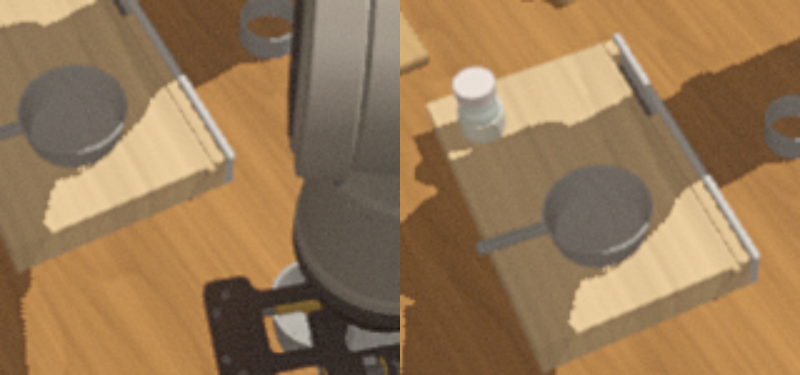

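The cup is gripped and lifted: it shows under the gripper at crop (295,310). Next is a closer crop of the large cup and the pocket.

```bash
python3 - <<'E'
import cv2,numpy as np
t=cv2.imread('pics/top0.png');s=cv2.imread('pics/scene0.png')
r=lambda i,u,v,w,h,k:cv2.resize(i[v:v+h,u:u+w],None,fx=k,fy=k,interpolation=cv2.INTER_CUBIC)
a=r(t,240,100,50,75,6)       #300x450
b=r(s,225,170,60,75,6)  # 360x450
cv2.imwrite('pics/c4.png',np.vstack([np.hstack([a,b]),r(t,300,190,66,22,10)]))
E
```

```text
(no output)
```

View pics/c4.png

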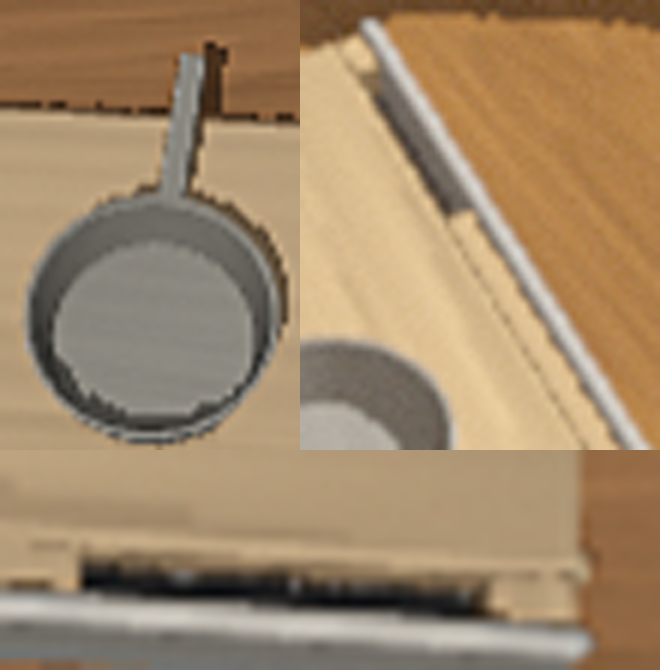

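Large rim: left 27, right 278, top 192, bottom 441 in the crop, handle tip (193,57). Pocket slot in the lower crop: x from 80 to 485. The lip's back edge is at y≈597 at the left and 618 at the right.

```bash
python3 - <<'E'
from h import *
c=load('top'); s=load('scene')
f=lambda x,y,u,v,k,z,c=c: ray(c,u+(x+.5)/k-.5,v+(y+.5)/k-.5,z)[:2]
E=[f(x,y,240,100,6,.072) for x,y in((27,310),(278,316),(152,192),(152,441))]
C=np.mean(E,0);print('large',C,np.hypot(*(E[0]-E[1])),np.hypot(*(E[2]-E[3])),f(193,57,240,100,6,.072)-C)
a=np.radians(-6.1);ex=np.array([np.cos(a),np.sin(a)]);ey=np.array([-ex[1],ex[0]])
O=np.array([.611,-.0315])
g=lambda n,x,y,z,sc=0:print(n,p:=(f(x,y-450,300,190,10,z) if not sc else f(x-300,y,225,170,6,z,s)),((p-O)@ex).round(4),((p-O)@ey).round(4))
g('slotL',80,575,.04);g('slotR',485,600,.04)
g('lipback L',80,597,.045);g('lipback R',485,621,.045);g('lipfront L',80,622,.044);g('lipfront R',485,646,.044)
g('standback L',80,548,.039);g('standback R',485,578,.039)
g('rt end lip',590,640,.045)
g('s lipfar',368,20,.046,1);g('s lip back far',385,75,.044,1);g('s slot near end',470,210,.042,1);g('s slot far',375,75,.04,1);g('s slot near st',448,215,.04,1)
E
python3 go.py .613 .382 .143 67.7
```

```text
large [0.6278551  0.02965669] 0.09285017041686686 0.09687917426973813 [ 0.10197175 -0.0182744 ]
slotL [ 0.51786757 -0.06131133] -0.0894 -0.0395
slotR [ 0.5090245  -0.15129995] -0.0887 -0.13
lipback L [ 0.51176206 -0.0607239 ] -0.0956 -0.0396
lipback R [ 0.50320628 -0.15016061] -0.0946 -0.1294
lipfront L [ 0.50631218 -0.06052754] -0.101 -0.04
lipfront R [ 0.49776301 -0.14995696] -0.1 -0.1298
standback L [ 0.52427117 -0.06167384] -0.083 -0.0392
standback R [ 0.51425821 -0.15179547] -0.0834 -0.1299
rt end lip [ 0.49810751 -0.17318456] -0.0972 -0.1529
s lipfar [ 0.49481316 -0.17533478] -0.1002 -0.1554
s lip back far [ 0.5040341  -0.14473271] -0.0943 -0.124
s slot near end [ 0.51196907 -0.06231292] -0.0952 -0.0412
s slot far [ 0.50581226 -0.15056111] -0.0919 -0.1296
s slot near st [ 0.51989238 -0.06632228] -0.0869 -0.0443
t 4.15 [0.6134 0.3799 0.1419] [-3.141e+00  1.000e-03  1.181e+00] q7 -1.28 w 9.4 F [-0.2 -1.3 -1. ] 45.0
[0.0018, -0.0011, -0.0011, -0.0006] dist 0.002
```

Request:
servo_tool(
  deltas=[
    [-0.04,0.024,0,0],
    [-0.08,0.047,0,0],
    [-0.12,0.07,0,0],
    [-0.16,0.094,0,0],
    [-0.2,0.117,0,0],
    [-0.23,0.135,0,0],
    [-0.252,0.1475,0,0],
    [-0.252,0.1475,0,0],
  ],
)

```text
clock: 4.95
tool_pos: [0.654, 0.0857, 0.1405]
ee_rot: [-3.14, 0.003, 1.175]
contact_force: [0.3, -0.4, -1.3]
width: 0.099
grip_force: 45.0
```

Request:
servo_tool(
  deltas=[
    [0,0,0,0],
    [0,0,0.02,0],
    [0,0,0.04,0],
    [0,0,0.04,0],
  ],
)

```text
clock: 5.35
tool_pos: [0.652, 0.0924, 0.0994]
ee_rot: [-3.137, 0.002, 1.183]
contact_force: [-0.4, -1.2, -1.5]
width: 0.1
grip_force: 45.0
```

```bash
python3 go.py .6545 .091 .077 67.7;python3 - <<'E'
from h import *
b=grab('scene','b3')
im=cv2.cvtColor(b['color'],cv2.COLOR_RGB2BGR)
cv2.imwrite('pics/c5.png',cv2.resize(im[160:310,150:310],None,fx=3,fy=3))
E
```

```text
t 5.35 [0.652  0.0924 0.0994] [-3.137e+00  2.000e-03  1.183e+00] q7 -0.88 w 9.4 F [-0.4 -1.2 -1.5] 45.0
[-0.0004, 0.0028, 0.0224, 0.0008] dist 0.023
```

View pics/c5.png

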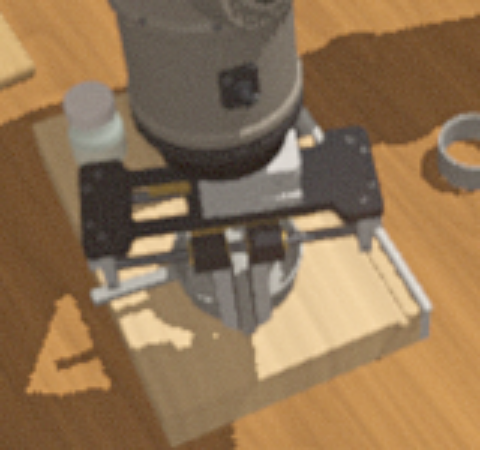

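The gripper is over the large cup at crop (245,290), with the held cup inside the large outline. I lower it.

Request:
servo_tool(
  deltas=[
    [0,0.001,0.01,0],
    [0,0.002,0.018,0],
    [0,0.002,0.023,0],
    [0,0.002,0.024,0],
    [0,0.002,0.024,0],
  ],
)

```text
clock: 5.9
tool_pos: [0.656, 0.0904, 0.0785]
ee_rot: [-3.141, -0.0, 1.181]
contact_force: [-0.0, 0.1, -0.8]
width: 0.098
grip_force: 45.0
```

```bash
python3 go.py .6545 .091 .076 67.7
```

```text
t 5.9 [0.656  0.0904 0.0785] [-3.141 -0.     1.181] q7 -0.89 w 9.2 F [-0.   0.1 -0.8] 45.0
[-0.0001, -0.0016, 0.0025, -0.0006] dist 0.003
```

Request:
servo_tool(
  deltas=[
    [0,0,0.002,0],
    [0,0,0.003,0],
    [0,0,0.003,0],
  ],
)

```text
clock: 6.2
tool_pos: [0.6563, 0.0906, 0.0758]
ee_rot: [3.141, -0.0, 1.181]
contact_force: [0.1, -0.2, 2.2]
width: 0.101
grip_force: 45.0
```

Request:
servo_tool(
  deltas=[
    [0,0,0,0],
    [0,0,0,0],
    [0,0,0,0],
  ],
  jaw=-0.6,
)

```text
clock: 6.5
tool_pos: [0.656, 0.0903, 0.0755]
ee_rot: [-3.142, 0.0, 1.181]
contact_force: [-0.1, 0.2, 0.3]
width: 0.199
grip_force: 0.0
```

Request:
servo_tool(
  deltas=[
    [0,0,-0.02,0],
    [0,0,-0.05,0],
    [0,0,-0.1,0],
    [0,0,-0.14,0],
    [0,0,-0.14,0],
  ],
  jaw=-0.5,
)

```text
clock: 7.0
tool_pos: [0.6584, 0.0912, 0.2216]
ee_rot: [3.135, -0.004, 1.181]
contact_force: [0.5, 0.8, 0.3]
width: 0.249
grip_force: 0.0
```

```bash
python3 go.py .481 .280 .14 71
```

```text
t 7.0 [0.6584 0.0912 0.2216] [ 3.135 -0.004  1.181] q7 -0.82 w 23.4 F [0.5 0.8 0.3] 0.0
[0.1071, -0.2359, 0.0816, -0.039] dist 0.272
```

Request:
servo_tool(
  deltas=[
    [0.109,-0.234,0,-0.039],
    [0.109,-0.234,0,-0.039],
    [0.109,-0.234,0,-0.039],
    [0.109,-0.234,0.08,-0.039],
    [0.109,-0.234,0.106,-0.039],
    [0.109,-0.234,0.106,-0.039],
    [0.109,-0.234,0.106,-0.039],
    [0.109,-0.234,0.106,-0.039],
  ],
)

```text
clock: 7.8
tool_pos: [0.4802, 0.2805, 0.1088]
ee_rot: [-3.14, 0.001, 1.241]
contact_force: [1.1, 0.0, 0.6]
width: 0.249
grip_force: 0.0
```

```bash
python3 - <<'E'
from h import *
c=grab('top','t6')
t=cv2.imread('pics/t6.png');s=cv2.imread('pics/top0.png')
b=grab('scene','b6')
r=lambda i,u,v,w,h,k:cv2.resize(i[v:v+h,u:u+w],None,fx=k,fy=k,interpolation=cv2.INTER_CUBIC)
s=cv2.imread('pics/b6.png')
cv2.imwrite('pics/c6.png',np.hstack([r(t,235,100,65,90,5),r(s,150,180,160,150,3)]))
E
python3 go.py .481 .280 .043 71
```

```text
t 7.9 [0.4822 0.2798 0.1102] [ 3.141e+00 -1.000e-03  1.238e+00] q7 -1.25 w 23.7 F [0.4 0.3 0.1] 0.0
[-0.0002, -0.0012, 0.0672, -0.0006] dist 0.067
```

View pics/c6.png

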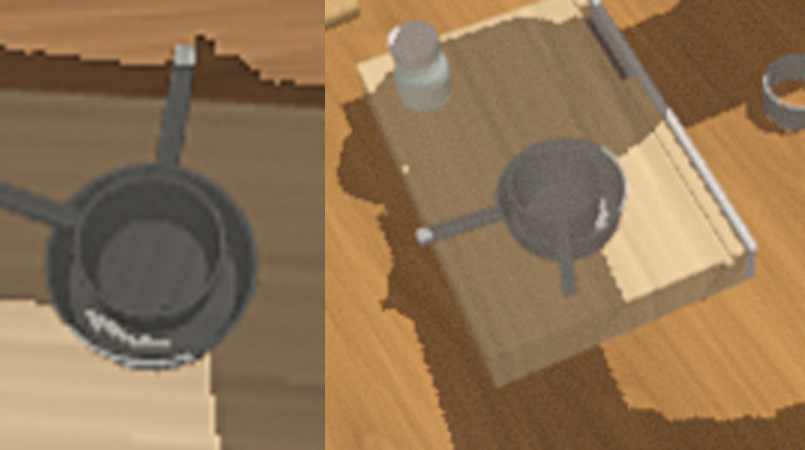

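The middle cup sits inside the large one and is level. Its rim centre is at crop (150,250), the large one's at (151,266). Now the small cup.

Request:
servo_tool(
  deltas=[
    [0,-0.001,0.03,0],
    [0,-0.001,0.05,0],
    [0,-0.001,0.067,0],
    [0,-0.001,0.067,0],
    [0,-0.001,0.067,0],
  ],
)

```text
clock: 8.4
tool_pos: [0.4812, 0.2802, 0.0435]
ee_rot: [3.141, -0.001, 1.238]
contact_force: [0.3, -0.1, -0.6]
width: 0.251
grip_force: 0.0
```

Request:
servo_tool(
  deltas=[
    [0,0,0,0],
    [0,0,0,0],
    [0,0,0,0],
    [0,0,0,0],
  ],
  jaw=-1,
)

```text
clock: 8.8
tool_pos: [0.4807, 0.281, 0.0432]
ee_rot: [3.141, -0.001, 1.239]
contact_force: [0.9, 1.6, 3.7]
width: 0.101
grip_force: 45.0
```

```bash
python3 go.py .481 .280 .043 71; python3 - <<'E'
from h import *
c=load('top')
f=lambda x,y,u,v,k,z,c=c: ray(c,u+(x+.5)/k-.5,v+(y+.5)/k-.5,z)[:2]
print('med',f(150.5,250,235,100,5,.085),'w',f(75,250,235,100,5,.085)-f(226,250,235,100,5,.085),f(150,175,235,100,5,.085)-f(150,325,235,100,5,.085),'lg',f(151,266,235,100,5,.072))
E
```

```text
t 8.8 [0.4807 0.281  0.0432] [ 3.141e+00 -1.000e-03  1.239e+00] q7 -1.32 w 9.5 F [0.9 1.6 3.7] 45.0
[-0.0009, 0.0006, 0.0002, 0.0] dist 0.001
med [0.62863041 0.02968379] w [0.00263362 0.06605428] [ 0.0692207  -0.00188719] lg [0.62578427 0.03001933]
```

Request:
servo_tool(
  deltas=[
    [0,0,-0.03,0],
    [0,0,-0.07,0],
    [0,0,-0.11,0],
    [-0.038,0.044,-0.12,-0.09],
    [-0.07,0.085,-0.12,-0.18],
    [-0.1,0.12,-0.12,-0.27],
    [-0.13,0.15,-0.12,-0.36],
    [-0.152,0.177,-0.12,-0.45],
  ],
)

```text
clock: 9.6
tool_pos: [0.5985, 0.0766, 0.1626]
ee_rot: [-3.141, 0.001, 1.919]
contact_force: [0.3, 1.0, -0.4]
width: 0.099
grip_force: 45.0
```

```bash
python3 go.py .599 .0789 .12 121
```

```text
t 9.6 [0.5985 0.0766 0.1626] [-3.141e+00  1.000e-03  1.919e+00] q7 -0.17 w 9.3 F [ 0.3  1.  -0.4] 45.0
[0.002, 0.0013, 0.0426, -0.1284] dist 0.043
```

Request:
servo_tool(
  deltas=[
    [0,0,0.0,-0.09],
    [0,0,0.01,-0.13],
    [0,0,0.03,-0.13],
    [0,0,0.043,-0.13],
    [0,0,0.043,-0.13],
  ],
)

```text
clock: 10.1
tool_pos: [0.5968, 0.0789, 0.1177]
ee_rot: [-3.139, -0.001, 2.109]
contact_force: [-0.4, 0.2, -0.4]
width: 0.094
grip_force: 45.0
```

```bash
python3 go.py .599 .0789 .09 121
```

```text
t 10.1 [0.5968 0.0789 0.1177] [-3.139e+00 -1.000e-03  2.109e+00] q7 -0.04 w 8.8 F [-0.4  0.2 -0.4] 45.0
[-0.0011, 0.0019, 0.0277, -0.0018] dist 0.028
```

Request:
servo_tool(
  deltas=[
    [-0.001,0.001,0.01,0],
    [-0.001,0.001,0.02,0],
    [-0.001,0.001,0.027,0],
    [-0.001,0.001,0.028,0],
    [-0.001,0.001,0.028,0],
  ],
)

```text
clock: 10.6
tool_pos: [0.5993, 0.079, 0.0914]
ee_rot: [-3.141, -0.0, 2.109]
contact_force: [0.1, -0.4, -0.4]
width: 0.101
grip_force: 45.0
```

```bash
python3 go.py .599 .0789 .089 121
```

```text
t 10.6 [0.5993 0.079  0.0914] [-3.141 -0.     2.109] q7 -0.06 w 9.5 F [ 0.1 -0.4 -0.4] 45.0
[0.0001, -0.0003, 0.0024, -0.0016] dist 0.002
```

Request:
servo_tool(
  deltas=[
    [0,0,0.001,0],
    [0,0,0.0025,0],
    [0,0,0.0025,0],
  ],
)

```text
clock: 10.9
tool_pos: [0.5996, 0.0791, 0.0893]
ee_rot: [3.141, 0.0, 2.109]
contact_force: [-0.6, -0.2, 2.5]
width: 0.096
grip_force: 45.0
```

Request:
servo_tool(
  deltas=[
    [0,0,0,0],
    [0,0,0,0],
    [0,0,0,0],
  ],
  jaw=-0.6,
)

```text
clock: 11.2
tool_pos: [0.5994, 0.0787, 0.089]
ee_rot: [-3.142, 0.0, 2.109]
contact_force: [0.3, -0.5, -0.0]
width: 0.2
grip_force: 0.0
```

Request:
servo_tool(
  deltas=[
    [0,0,-0.02,0],
    [0,0,-0.05,0],
    [0,0,-0.1,0],
    [0,0,-0.12,0],
    [0,0,-0.12,0],
  ],
)

```text
clock: 11.7
tool_pos: [0.6008, 0.0793, 0.2124]
ee_rot: [3.137, 0.002, 2.109]
contact_force: [0.5, 0.7, 0.1]
width: 0.201
grip_force: 0.0
```

```bash
python3 go.py .5018 -.3413 .21 109.5
```

```text
t 11.7 [0.6008 0.0793 0.2124] [3.137e+00 2.000e-03 2.109e+00] q7 0.03 w 18.9 F [0.5 0.7 0.1] 0.0
[-0.3103, -0.3006, 0.0024, 0.1319] dist 0.432
```

```bash
python3 - <<'E'
from h import *
for n in('top','scene'):
  c=grab(n,n+'7'); M=cloud(c).reshape(-1,3)
  for nm,z0,z1,x0,x1,y0,y1 in(('hold',.075,.1,.45,.55,-.4,-.28),('hold2',.04,.075,.45,.55,-.4,-.28),('rack',.018,.032,.45,.56,-.42,-.26)):
    Q=M[(M[:,2]>z0)&(M[:,2]<z1)&(M[:,0]>x0)&(M[:,0]<x1)&(M[:,1]>y0)&(M[:,1]<y1)]
    if len(Q)<20: continue
    Q=Q[:,:2]; m=np.median(Q,0); u,s,v=np.linalg.svd(Q-Q.mean(0),full_matrices=False)
    d=v[0]*np.sign(v[0,1]); p=(Q-m)@v.T
    print(n,nm,len(Q),Q.mean(0).round(4),'mid',(m+((np.percentile(p,1,0)+np.percentile(p,99,0))/2)@v).round(4),np.degrees(np.arctan2(d[1],d[0])).round(1),np.ptp(p,0).round(3))
t=cv2.imread('pics/top7.png');s=cv2.imread('pics/scene7.png')
r=lambda i,u,v,w,h,k:cv2.resize(i[v:v+h,u:u+w],None,fx=k,fy=k,interpolation=cv2.INTER_CUBIC)
cv2.imwrite('pics/c7.png',np.hstack([r(t,395,180,75,50,5),r(s,170,110,80,50,5)]))
E
```

```text
scene hold 124 [ 0.5018 -0.3407] mid [ 0.5014 -0.3407] 106.5 [0.085 0.012]
scene hold2 215 [ 0.5022 -0.3365] mid [ 0.5019 -0.3403] 108.7 [0.085 0.012]
scene rack 312 [ 0.504  -0.3288] mid [ 0.5043 -0.3385] 113.3 [0.12  0.041]
```

View pics/c7.png

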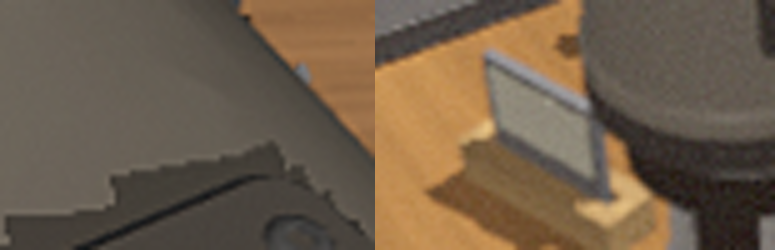

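The top view is blocked by the arm. The scene crop shows the holder upright in the rack, with its top edge from (487,55) to (600,105).

Request:
servo_tool(
  deltas=[
    [-0.31,-0.3,0,0.143],
    [-0.31,-0.3,0,0.143],
    [-0.31,-0.3,0,0.143],
    [-0.31,-0.3,0,0.143],
    [-0.31,-0.3,0,0.143],
    [-0.31,-0.3,0,0.143],
    [-0.31,-0.3,0,0.143],
    [-0.31,-0.3,0,0.143],
  ],
  jaw=-0.15,
)

```text
clock: 12.6
tool_pos: [0.5064, -0.3123, 0.2075]
ee_rot: [-3.14, -0.001, 1.895]
contact_force: [1.0, -0.4, 0.9]
width: 0.424
grip_force: 0.0
```

```bash
python3 go.py .5016 -.341 .12 108.5
```

```text
t 12.6 [ 0.5064 -0.3123  0.2075] [-3.140e+00 -1.000e-03  1.895e+00] q7 0.57 w 39.9 F [ 1.  -0.4  0.9] 0.0
[-0.0256, -0.0137, 0.0875, 0.0007] dist 0.092
```

Request:
servo_tool(
  deltas=[
    [-0.025,-0.013,0.03,0],
    [-0.025,-0.013,0.07,0],
    [-0.025,-0.013,0.087,0],
    [-0.025,-0.013,0.087,0],
    [-0.025,-0.013,0.087,0],
  ],
)

```text
clock: 13.1
tool_pos: [0.5043, -0.3375, 0.1226]
ee_rot: [3.141, -0.0, 1.896]
contact_force: [1.1, 0.2, 1.3]
width: 0.424
grip_force: 0.0
```

```bash
python3 go.py .5016 -.341 .069 108.5; python3 - <<'E'
from h import *
t=grab('top','t8');s=grab('scene','s8')
for n,c in(('top',t),('scene',s)):
  M=cloud(c).reshape(-1,3)
  for a,b in((.05,.085),(.018,.032)):
    Q=M[(M[:,2]>a)&(M[:,2]<b)&(abs(M[:,0]-.502)<.06)&(abs(M[:,1]+.34)<.075)]
    print(n,len(Q),Q.mean(0) if len(Q) else '')
s=cv2.imread('pics/s8.png')
cv2.imwrite('pics/c8.png',np.hstack([cv2.resize(s[90:190,140:260],None,fx=3.3,fy=3.3),cv2.resize(s[180:280,160:280],None,fx=3.3,fy=3.3)]))
E
```

```text
t 13.1 [ 0.5043 -0.3375  0.1226] [ 3.141 -0.     1.896] q7 0.56 w 39.9 F [1.1 0.2 1.3] 0.0
[-0.0025, -0.0037, 0.0536, 0.0018] dist 0.054
top 136 [ 0.49766852 -0.33126767  0.07636077]
top 467 [ 0.49775277 -0.32667903  0.02468081]
scene 210 [ 0.50160728 -0.33512491  0.06703505]
scene 305 [ 0.50435966 -0.32997725  0.02591067]
```

View pics/c8.png

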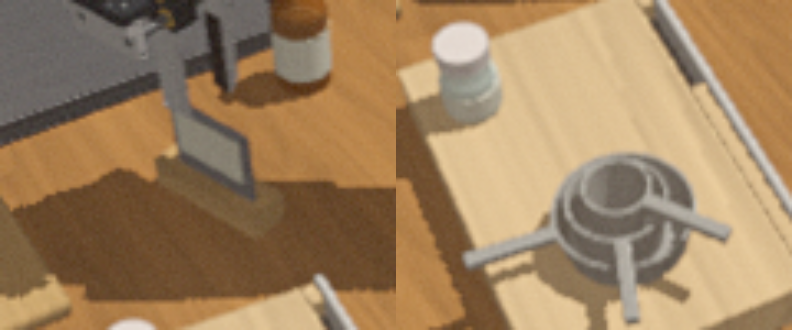

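All three cups are nested and level, with three separate handles. The holder stands between the open fingers, with its top near (215,125) in the left crop. I go down on it.

Request:
servo_tool(
  deltas=[
    [-0.0025,-0.0035,0.01,0],
    [-0.0025,-0.0035,0.025,0],
    [-0.0025,-0.0035,0.04,0],
    [-0.0025,-0.0035,0.053,0],
    [-0.0025,-0.0035,0.053,0],
    [-0.0025,-0.0035,0.053,0],
  ],
)

```text
clock: 13.8
tool_pos: [0.501, -0.3416, 0.0685]
ee_rot: [-3.141, -0.001, 1.895]
contact_force: [0.2, -0.1, -0.2]
width: 0.425
grip_force: 0.0
```

```bash
python3 go.py .5016 -.341 .069 108.5
```

```text
t 13.8 [ 0.501  -0.3416  0.0685] [-3.141e+00 -1.000e-03  1.895e+00] q7 0.52 w 40.0 F [ 0.2 -0.1 -0.2] 0.0
[0.0004, 0.0007, -0.0005, 0.0009] dist 0.001
```

Request:
servo_tool(
  deltas=[
    [0,0,0,0],
    [0,0,0,0],
    [0,0,0,0],
    [0,0,0,0],
    [0,0,0,0],
    [0,0,0,0],
  ],
  jaw=-1,
  force=50,
)

```text
clock: 14.4
tool_pos: [0.5011, -0.3419, 0.0692]
ee_rot: [3.141, 0.0, 1.895]
contact_force: [-0.9, -0.1, 3.7]
width: 0.083
grip_force: 50.0
```

Request:
servo_tool(
  deltas=[
    [0,0,-0.02,0],
    [0,0,-0.04,0],
    [0,0,-0.07,0],
    [0,0,-0.1,0],
    [0,0,-0.11,0],
    [0,0,-0.11,0],
  ],
)

```text
clock: 15.0
tool_pos: [0.5016, -0.3423, 0.1801]
ee_rot: [3.14, 0.002, 1.895]
contact_force: [0.2, 0.2, -1.2]
width: 0.087
grip_force: 50.0
```

```bash
python3 go.py .515 -.1065 .18 83.9; python3 - <<'E'
from h import *
s=grab('scene','s9'); e=env.sense(); p=e['tool_pos'];a=e['ee_rot'][2]
M=cloud(s).reshape(-1,3)
# tool x = plate length direction, tool y = thickness
d=M-p; L=d[:,0]*np.cos(a)+d[:,1]*np.sin(a); T=d[:,0]*np.sin(a)-d[:,1]*np.cos(a)
k=(abs(L)<.06)&(abs(T)<.012)&(d[:,2]<-.02)&(d[:,2]>-.09)
print(k.sum(),np.percentile(L[k],[0,2,50,98,100]).round(4),np.percentile(T[k],[2,50,98]).round(4),np.percentile(d[k,2],[0,2,50,98]).round(4))
for z0,z1 in((-.07,-.055),(-.055,-.04),(-.04,-.025)):
  j=k&(d[:,2]>z0)&(d[:,2]<z1); print(j.sum(),np.percentile(L[j],[1,99]).round(4),np.median(T[j]).round(4))
E
```

```text
t 15.0 [ 0.5016 -0.3423  0.1801] [3.140e+00 2.000e-03 1.895e+00] q7 0.6 w 8.2 F [ 0.2  0.2 -1.2] 50.0
[0.2193, 0.0877, 0.0001, 0.2868] dist 0.236
283 [-0.0421 -0.0407  0.0038  0.0409  0.0421] [-0.0019  0.0027  0.0056] [-0.0618 -0.0596 -0.0398 -0.0209]
32 [-0.0415  0.0404] 0.0024
108 [-0.0414  0.041 ] 0.0026
107 [-0.0411  0.0412] 0.0026
```

Request:
servo_tool(
  deltas=[
    [0.045,0.018,0,0.08],
    [0.09,0.036,0,0.16],
    [0.135,0.054,0,0.24],
    [0.18,0.072,0,0.287],
    [0.219,0.0875,0,0.287],
    [0.219,0.0875,0,0.287],
    [0.219,0.0875,0.02,0.287],
    [0.219,0.0875,0.04,0.287],
  ],
)

```text
clock: 15.85
tool_pos: [0.5138, -0.1065, 0.1374]
ee_rot: [-3.141, 0.0, 1.465]
contact_force: [-0.3, 0.3, -0.3]
width: 0.078
grip_force: 50.0
```

```bash
python3 - <<'E'
from h import *
env.sense()
s=grab('scene','s10'); e=env.sense(); p=e['tool_pos'];a=e['ee_rot'][2]
M=cloud(s).reshape(-1,3)
a6=np.radians(83.9-90);ex=np.array([np.cos(a6),np.sin(a6)]);ey=np.array([-ex[1],ex[0]])
q=(M[:,:2]-[.515,-.1065]); X=q@ex;Y=q@ey
k=(abs(Y)<.055)&(abs(X)<.02)&(M[:,2]>p[2]-.064)&(M[:,2]<p[2]-.02)
print('holder',k.sum(),np.percentile(X[k],[2,50,98]).round(4),np.percentile(Y[k],[1,99]).round(4))
# depth profile of stand front: heights vs X, for Y clear of the slot and slot
for nm,m in(('slot',(abs(Y)<.04)),('solid',(Y>.06)&(Y<.2))):
  for x in np.arange(-.022,.016,.003):
    j=m&(abs(X-x)<.0015)&(M[:,2]<.06)&(M[:,2]>0); 
    if j.sum()>3: print(nm,round(x,3),j.sum(),np.percentile(M[j,2],[10,50,90]).round(4))
i=cv2.imread('pics/s10.png'); cv2.imwrite('pics/c9.png',cv2.resize(i[130:260,190:310],None,fx=4.5,fy=4.5,interpolation=cv2.INTER_CUBIC))
E
python3 go.py .515 -.1065 .13 83.9
```

```text
holder 154 [-0.0041  0.0024  0.0035] [-0.0402  0.0422]
slot -0.013 8 [0.0452 0.0455 0.0476]
slot -0.01 13 [0.0431 0.046  0.0482]
slot -0.007 78 [0.0249 0.0358 0.0442]
slot -0.004 26 [0.025  0.0268 0.0279]
slot -0.001 23 [0.0253 0.0271 0.0294]
slot 0.002 4 [0.0293 0.0301 0.0343]
slot 0.005 15 [0.0383 0.0392 0.0406]
slot 0.008 30 [0.0386 0.0403 0.0415]
slot 0.011 28 [0.0395 0.041  0.0426]
slot 0.014 28 [0.0387 0.0404 0.0419]
solid -0.016 6 [0.0441 0.0446 0.0454]
solid -0.013 55 [0.0445 0.0465 0.048 ]
solid -0.01 74 [0.0439 0.0465 0.0482]
solid -0.007 91 [0.039  0.042  0.0463]
solid -0.004 62 [0.0388 0.0409 0.0425]
solid -0.001 67 [0.0387 0.0405 0.0424]
solid 0.002 70 [0.0377 0.0402 0.0421]
solid 0.005 54 [0.0382 0.0399 0.0421]
solid 0.008 67 [0.0385 0.0406 0.0425]
solid 0.011 57 [0.0385 0.0406 0.0416]
solid 0.014 65 [0.0385 0.0408 0.043 ]
t 15.9 [ 0.512  -0.1065  0.1342] [-3.137e+00 -1.000e-03  1.465e+00] q7 -0.24 w 7.6 F [-2.8  0.5 -4.5] 50.0
[0.0003, 0.0029, 0.0042, 0.0001] dist 0.005
```

View pics/c9.png

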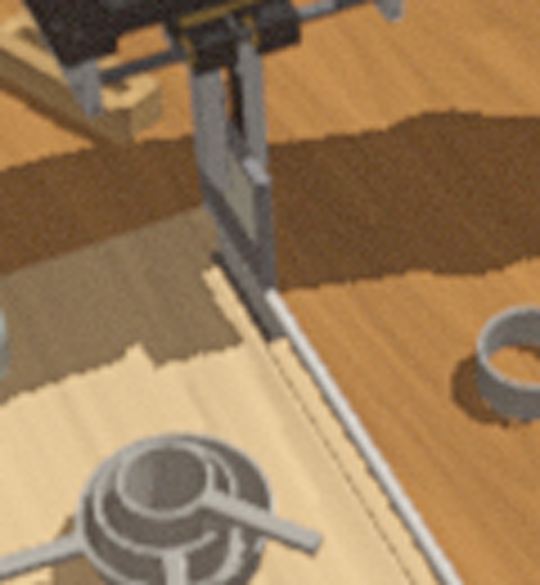

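The holder is over the slot: its foot is at crop (245,260), and the slot's near end shows at (275,330). The cups are still fine. I correct by 1 mm and lower to just above the mouth.

Request:
servo_tool(
  deltas=[
    [0,0.0,0.01,0],
    [0,0.0,0.018,0],
    [0,0.0,0.022,0],
    [0,0.0,0.022,0],
    [0,0.0,0.022,0],
  ],
)

```text
clock: 16.4
tool_pos: [0.5145, -0.1065, 0.1173]
ee_rot: [3.141, 0.0, 1.464]
contact_force: [-0.2, 0.3, -0.4]
width: 0.084
grip_force: 50.0
```

```bash
python3 go.py .514 -.1065 .1 83.9; python3 - <<'E'
from h import *
s=grab('scene','s11'); e=env.sense(); p=e['tool_pos']
M=cloud(s).reshape(-1,3)
a6=np.radians(-6.1);ex=np.array([np.cos(a6),np.sin(a6)]);ey=np.array([-ex[1],ex[0]])
q=(M[:,:2]-[.515,-.1065]); X=q@ex;Y=q@ey
for z0,z1 in((.055,.068),(.068,.08),(.08,.095)):
  k=(abs(Y)<.055)&(abs(X)<.02)&(M[:,2]>z0)&(M[:,2]<z1)
  print('holder',k.sum(),np.percentile(X[k],[2,50,98]).round(4),np.percentile(Y[k],[1,99]).round(4))
k=(abs(Y)<.06)&(abs(X+.004)<.004)&(M[:,2]<.035)&(M[:,2]>.02); print('slot floor Y',np.percentile(Y[k],[1,99]),k.sum())
E
python3 go.py .514 -.1065 .1 83.9
```

```text
t 16.4 [ 0.5145 -0.1065  0.1173] [3.141 0.    1.464] q7 -0.26 w 7.9 F [-0.2  0.3 -0.4] 50.0
[-0.0001, -0.0005, 0.0173, -0.0001] dist 0.017
holder 51 [-0.0027  0.0032  0.0044] [-0.0396  0.0418]
holder 54 [-0.0028  0.0034  0.004 ] [-0.0403  0.0438]
holder 44 [-0.004   0.0034  0.0043] [-0.014   0.0434]
slot floor Y [-0.04932934  0.03246295] 68
t 16.45 [ 0.5146 -0.1065  0.1175] [3.141 0.    1.464] q7 -0.26 w 7.8 F [-0.4  0.6 -1.1] 50.0
[-0.0001, -0.0006, 0.0175, -0.0001] dist 0.017
```

Request:
servo_tool(
  deltas=[
    [-0.002,-0.0005,0.002,0],
    [-0.002,-0.0005,0.008,0],
    [-0.002,-0.0005,0.014,0],
    [-0.002,-0.0005,0.02,0],
    [-0.002,-0.0005,0.02,0],
  ],
)

```text
clock: 16.95
tool_pos: [0.513, -0.1082, 0.096]
ee_rot: [-3.14, -0.0, 1.464]
contact_force: [-0.0, -0.2, 0.4]
width: 0.083
grip_force: 50.0
```

```bash
python3 go.py .514 -.1085 .079 83.9
```

```text
t 16.95 [ 0.513  -0.1082  0.096 ] [-3.14  -0.     1.464] q7 -0.28 w 7.8 F [-0.  -0.2  0.4] 50.0
[-0.0002, 0.001, 0.017, 0.0001] dist 0.017
```

Request:
servo_tool(
  deltas=[
    [0,0.0,0.004,0],
    [0,0.0,0.008,0],
    [0,0.0,0.012,0],
    [0,0.0,0.016,0],
    [0,0.0,0.017,0],
    [0,0.0,0.017,0],
  ],
)

```text
clock: 17.55
tool_pos: [0.5138, -0.1083, 0.08]
ee_rot: [3.141, -0.0, 1.464]
contact_force: [-1.0, 0.4, 6.5]
width: 0.079
grip_force: 50.0
```

```bash
python3 go.py .514 -.1085 .078 83.9
```

```text
t 17.55 [ 0.5138 -0.1083  0.08  ] [ 3.141 -0.     1.464] q7 -0.3 w 7.4 F [-1.   0.4  6.5] 50.0
[-0.0001, 0.0002, 0.002, -0.0] dist 0.002
```

Request:
servo_tool(
  deltas=[
    [0,0,0.001,0],
    [0,0,0.002,0],
    [0,0,0.003,0],
    [0,0,0.003,0],
  ],
)

```text
clock: 17.95
tool_pos: [0.5142, -0.1084, 0.0788]
ee_rot: [3.14, 0.001, 1.464]
contact_force: [-10.9, 0.7, 42.3]
width: 0.082
grip_force: 50.1
```

```bash
python3 go.py .514 -.1085 .078 83.9
```

```text
t 17.95 [ 0.5142 -0.1084  0.0788] [3.140e+00 1.000e-03 1.464e+00] q7 -0.3 w 7.8 F [-10.9   0.7  42.3] 50.1
[-0.0002, -0.0002, 0.0008, -0.0001] dist 0.001
```

Request:
servo_tool(
  deltas=[
    [0,0,-0.001,0],
    [0,0,-0.0015,0],
    [0,0,-0.0015,0],
    [0,0,-0.0015,0],
    [0,0,-0.0015,0],
    [0,0,-0.0015,0],
    [0,0,-0.0015,0],
    [0,0,-0.0015,0],
  ],
)

```text
clock: 18.75
tool_pos: [0.5139, -0.1083, 0.0791]
ee_rot: [3.141, 0.0, 1.464]
contact_force: [-4.0, 0.9, 15.1]
width: 0.084
grip_force: 50.0
```

```bash
python3 go.py .514 -.1085 .078 83.9; python3 - <<'E'
from h import *
s=grab('scene','s12'); M=cloud(s).reshape(-1,3)
ex=np.array([np.cos(-.1065),np.sin(-.1065)]);ey=np.array([-ex[1],ex[0]])
q=(M[:,:2]-[.514,-.1065]); X=q@ex;Y=q@ey
k=(Y>.015)&(Y<.05)&(abs(X)<.012)&(M[:,2]>.052)&(M[:,2]<.13)
print('near half: z pct',np.percentile(M[k,2],[50,90,97,99]).round(4),'X',np.median(X[k]).round(4),'Ymax',np.percentile(Y[k],98).round(4),k.sum())
i=cv2.imread('pics/s12.png'); cv2.imwrite('pics/c10.png',cv2.resize(i[130:260,160:310],None,fx=4.5,fy=4.5,interpolation=cv2.INTER_CUBIC))
E
python3 go.py .514 -.1085 .078 83.9
```

```text
t 18.75 [ 0.5139 -0.1083  0.0791] [3.141 0.    1.464] q7 -0.3 w 7.9 F [-4.   0.9 15.1] 50.0
[-0.0001, 0.0002, 0.0011, -0.0001] dist 0.001
near half: z pct [0.0813 0.0968 0.0979 0.099 ] X 0.003 Ymax 0.0409 112
t 18.8 [ 0.5139 -0.1084  0.0791] [3.141 0.    1.464] q7 -0.3 w 7.8 F [-4.5  0.7 15. ] 50.0
[-0.0001, 0.0001, 0.0011, -0.0001] dist 0.001
```

View pics/c10.png

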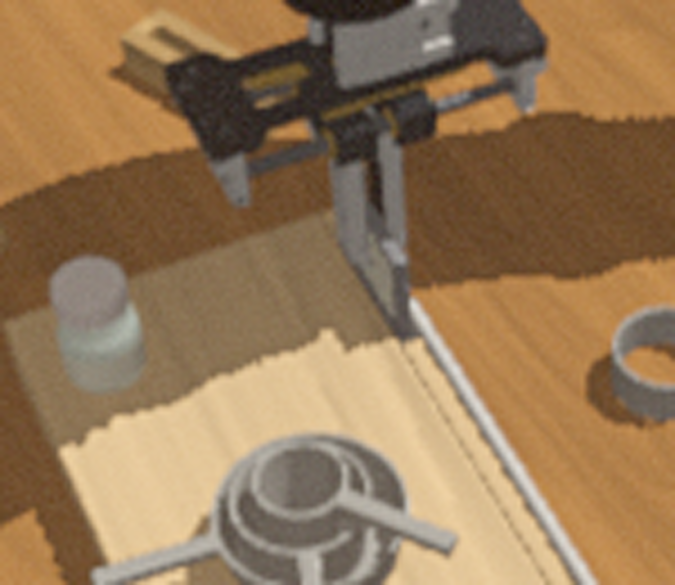

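The holder is in the slot, its near end at crop (405,330), its top at about 96–97 mm, which is the height for fully home, and 15 N is pressing it down. The cups are nested, and the jar and cutter have not moved. I hand in.

```bash
python3 -c "
from bench import env
print(env.close_job())"
```

```text
the job is handed in; nothing more can be done
None
```

I handed the job in at about 19 s: the three cups are nested and released on the stand, and the holder is pressed against its stop with about 15 N and still gripped. The last picture shows the jar and cutter in place; the hand-in call returned no verdict.

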